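# Load the cruet caddy in reverse order

### The arm

A 7-joint arm with a two-finger parallel gripper is mounted at the origin on the work surface. World frame = base frame: x ahead of the robot, y to its left, z up, the work surface at z = 0. Lengths are in m, angles in rad, forces in N, time in s.
With the tool pointing down it reaches from about 0.35 to 0.9 m from the base axis. Payload 8.1 kg.
Tool frame: the origin (TCP) lies where the fingers leave the gripper's body, on its centre line; the fingertips stand 66 mm ahead of it and the grasp point (between the pads) lies 47 mm ahead of it; z points along the fingers, y is the line along which they close (so a half turn about z gives the same grasp; the last joint's range is limited). The gripper opens to 92 mm and grips with 3 to 60 N. Pads are 19 mm wide; open, the fingers measure 130 mm over their backs; the gripper's body (75 mm by 190 mm) begins 47 mm behind the grasp point.
Start: joints at [-0.103, 0.434, 0.025, 1.573, -0.012, 1.134, -0.075], TCP at [0.625, -0, 0.292] pointing down, gripper open.
Joint ranges: [-2.62, 2.62], [-0.44, 2.09], [-1.27, 1.32], [0.08, 2.57], [-1.32, 4.46], [0.12, 2], [-2.74, 2.74]. Speed limits (rad/s): [2.22, 2.22, 3.01, 3.01, 3.14, 3.14, 3.14].

### API

Orientations are given as a rotation vector (axis times angle).
In Python, from cell import arm gives the robot as it stands.
- The arm moves only by the tool send_rows, never from a script. Its argument "motion" is text: rows parted by semicolons, each of 7 numbers parted by spaces: the closure, from 0 (fully open) to 1 (shut), then the shift along the world's x, y, z in m, then the turn, a rotation vector about the world's x, y, z in degrees. A call has 1 to 5 rows; each row shifts and turns the commanded pose from where the row before left it; what a row does not reach is not made up. A row lasts 1/8 s, in which the tool goes at most 62.5 mm and 10.7 degrees, less where a joint would pass 70% of its speed; a pose out of reach is approached as far as the arm can. A call is refused whole if a number of a shift passes 0.0625 or a number of a turn 10.7, either way. A call with a gripper value outside its range is refused whole. The fingers move at their own pace and stop on an object; "force" is the grip in N (left out, the last holds). Time passes only in rows, so rows that do not move let the fingers close. It gives the time, the measured TCP pose, the force, the opening and the grip force at its end, in the units of the state.
- arm.observe(): the state, without advancing time (a new reading comes with each control period).
- arm.get_image(name): name is "scene" or "side" or "wrist"; returns (picture, depth): 420x560x3 uint8, blue, green, red; 420x560 float32, m along the optical axis (not along the pixel's ray), 0 where there is no reading.
- arm.camera_model(name): a dict with "fx", "fy", "cx", "cy" (pixels), "D" ([k1, k2, p1, p2, k3] as OpenCV has them; the pictures are not rectified), "view" (4x4, takes a point from world to camera coordinates). Camera axes: x right, y down, z forward; pixel columns grow to the right and rows downward; lengths in m; the calibration is good to about 2 mm. A picture is of the moment at which its call begins: read the wrist's pose just before it. camera_model takes no time and is no camera call; for the wrist camera it gives the pose at the moment of the call.
- arm.sign_off(): hands the job in; it is judged then, once.
The state is a dict: "clock": time; "joints": joint angles; "dq": joint speeds; "joint_efforts": joint torques, N m; "position": TCP position; "ee_rot": TCP orientation; "force": force on the tool from outside, world axes, zero at the start; "ft_torque": the same for the moment, N m; "width": opening from 0.0 (shut) to 1.0 (fully open); "gripper_force": force on a finger pad.
Only numpy, scipy, OpenCV 4.12 (cv2) and the standard library are available. Lean on these libraries where they do the work, as an engineer would, in place of code of your own. Each camera call takes 0.05 s, during which the arm holds its last target. There are 200 camera calls.

### The job

The four condiment pieces (pepper mill, sugar caster, mustard pot and square oil flask) stand in a row in the white drainer. Move them into the dark wooden caddy, each upright in its own pocket, in the reverse order, because the caddy will be turned round for serving: the piece that stands leftmost in the drainer, as seen from the robot (+y is left), must end up rightmost in the caddy, and so on. Never let a piece topple, and let go of all of them.

Things in the scene. Friction and masses are not known exactly. Their poses are not given: they have to be found in the camera images.
- drainer: white draining rack, fixed, 74 mm (x) by 284 mm (y, the row). Four square pockets, 62 mm inside, at its x = 0, y = +105, +35, -35, -105 mm. Pieces stand on cork mats at 9 mm above the table; walls and dividers reach 20 mm. Origin: centre of its underside, at table height. Its +y points to the robot's left within 0.2 rad. It is the nearer or the farther rack.
- caddy: dark wooden caddy, fixed, empty, 74 mm (x) by 284 mm (y, the row). Four square pockets, 62 mm inside, at its x = 0, y = +105, +35, -35, -105 mm; floor 8 mm above the table, walls and dividers to 22 mm, end boards (y = +-139 mm) to 42 mm with a brass bar to 46 mm. Origin: centre of its underside, at table height. Its +y points to the robot's left within 0.2 rad.
- mill: pepper mill, dark wood, waisted, 94 mm tall, about 120 g: foot 40 mm diameter, waist 26 mm at 30 to 42 mm height, cylindrical head 34 mm diameter from 56 to 86 mm height (grip here, about 70 mm above its foot), small brass knob on top. Origin: centre of its underside, z up along its axis.
- caster: sugar caster, plain polished metal, 90 mm tall, about 140 g: straight cylinder 38 mm diameter up to 62 mm height (foot rim 41 mm; grip the cylinder about 48 mm above its foot), domed pierced top. Origin: centre of its underside, z up along its axis.
- pot: squat mustard pot, white china, 70 mm tall, about 180 g: cylinder 48 mm diameter up to 52 mm height (grip it about 45 mm above its foot), fixed low lid with a small knob. Origin: centre of its underside, z up along its axis.
- flask: square oil flask, green glass, 83 mm tall, about 160 g: square body 36 x 36 mm up to 62 mm height with flat sides along its own x and y (grip two facing sides about 48 mm above its foot), round shoulder and a 22 mm metal cap. Its x axis lies within 0.25 rad of the drainer's x axis at the start. Origin: centre of its underside, z up along its axis.
- mat1: square cork mat, 56 x 56 x 3 mm, fixed on the floor of one pocket of the white drainer, partly hidden under the mill, which stands on it at the start; which pocket it lies in varies. It stays behind and so marks where the mill came from. Origin: centre of its underside (6 mm above the table).
- mat2: square cork mat, 56 x 56 x 3 mm, fixed on the floor of one pocket of the white drainer, partly hidden under the caster, which stands on it at the start; which pocket it lies in varies. It stays behind and so marks where the caster came from. Origin: centre of its underside (6 mm above the table).
- mat3: square cork mat, 56 x 56 x 3 mm, fixed on the floor of one pocket of the white drainer, partly hidden under the pot, which stands on it at the start; which pocket it lies in varies. It stays behind and so marks where the pot came from. Origin: centre of its underside (6 mm above the table).
- mat4: square cork mat, 56 x 56 x 3 mm, fixed on the floor of one pocket of the white drainer, partly hidden under the flask, which stands on it at the start; which pocket it lies in varies. It stays behind and so marks where the flask came from. Origin: centre of its underside (6 mm above the table).
Mind the look-alikes: they are no part of the job. Several things have the shape of the mill; the one meant has the colours described above.

How it is judged:
At the end, for the whole second after the job is handed in: Each piece stands upright (within 0.12 rad), released and at rest on the floor of its own caddy pocket, within 15 mm of the pocket centre along and across the row, in the reverse of the left-to-right order of the drainer (a piece from the drainer's y is at -y in the caddy) (x of mill in the frame of caddy between -0.015 and 0.015 m and z of mill in the frame of caddy between 0.003 and 0.013 m and angle between each of mill, caster, pot, flask's own z axis and vertical below 0.12 rad and linear speed of each of mill, caster, pot, flask below 0.02 m/s and angular speed of each of mill, caster, pot, flask below 0.2 rad/s and ((y of mat1 in the frame of drainer between 0.08 and 0.13 m and y of mill in the frame of caddy between -0.12 and -0.09 m) or (y of mat1 in the frame of drainer between 0.01 and 0.06 m and y of mill in the frame of caddy between -0.05 and -0.02 m) or (y of mat1 in the frame of drainer between -0.06 and -0.01 m and y of mill in the frame of caddy between 0.02 and 0.05 m) or (y of mat1 in the frame of drainer between -0.13 and -0.08 m and y of mill in the frame of caddy between 0.09 and 0.12 m)) and x of caster in the frame of caddy between -0.015 and 0.015 m and z of caster in the frame of caddy between 0.003 and 0.013 m and ((y of mat2 in the frame of drainer between 0.08 and 0.13 m and y of caster in the frame of caddy between -0.12 and -0.09 m) or (y of mat2 in the frame of drainer between 0.01 and 0.06 m and y of caster in the frame of caddy between -0.05 and -0.02 m) or (y of mat2 in the frame of drainer between -0.06 and -0.01 m and y of caster in the frame of caddy between 0.02 and 0.05 m) or (y of mat2 in the frame of drainer between -0.13 and -0.08 m and y of caster in the frame of caddy between 0.09 and 0.12 m)) and x of pot in the frame of caddy between -0.015 and 0.015 m and z of pot in the frame of caddy between 0.003 and 0.013 m and ((y of mat3 in the frame of drainer between 0.08 and 0.13 m and y of pot in the frame of caddy between -0.12 and -0.09 m) or (y of mat3 in the frame of drainer between 0.01 and 0.06 m and y of pot in the frame of caddy between -0.05 and -0.02 m) or (y of mat3 in the frame of drainer between -0.06 and -0.01 m and y of pot in the frame of caddy between 0.02 and 0.05 m) or (y of mat3 in the frame of drainer between -0.13 and -0.08 m and y of pot in the frame of caddy between 0.09 and 0.12 m)) and x of flask in the frame of caddy between -0.015 and 0.015 m and z of flask in the frame of caddy between 0.003 and 0.013 m and ((y of mat4 in the frame of drainer between 0.08 and 0.13 m and y of flask in the frame of caddy between -0.12 and -0.09 m) or (y of mat4 in the frame of drainer between 0.01 and 0.06 m and y of flask in the frame of caddy between -0.05 and -0.02 m) or (y of mat4 in the frame of drainer between -0.06 and -0.01 m and y of flask in the frame of caddy between 0.02 and 0.05 m) or (y of mat4 in the frame of drainer between -0.13 and -0.08 m and y of flask in the frame of caddy between 0.09 and 0.12 m))); the robot touches nothing.
It fails at once if the pepper mill is tipped over (angle between mill's own z axis and vertical above 0.7 rad).
It fails at once if the sugar caster is tipped over (angle between caster's own z axis and vertical above 0.7 rad).
It fails at once if the mustard pot is tipped over (angle between pot's own z axis and vertical above 0.7 rad).
It fails at once if the oil flask is tipped over (angle between flask's own z axis and vertical above 0.7 rad).
It also fails if it takes over 112 s, if anything falls off the work surface, if the arm or the gripper's body presses on something with over 40 N, if the wrist force passes 120 N, or if a joint passes its speed limit or range.

## Working session

There is one attempt and no reset: what is moved stays moved. The work goes in short steps, Python scripts to look and compute and a tool call to move; the robot and the scene stay as the last step left them, time stands still between calls to the robot, and variables do not carry over. Pictures are saved under pics/ and viewed, at most 14 in all, crops included, and the job is handed in when it is done.

Besides the shell and the picture viewer there is one more tool, called after "Request:" as name(argument=value, ...) on one line, values as JSON. send_rows: Moves the arm, as the interface text tells. Its arguments: {"type":"object","properties":{"motion":{"type":"string"},"force":{"type":"number"}},"required":["motion"]}

```bash
ls; mkdir -p pics; python3 - <<'E'
from cell import arm
import cv2,numpy as np
print(arm.observe())
for n in ("scene","side"):
    im,d=arm.get_image(n); cv2.imwrite(f"pics/{n}0.png",im); np.save(f"pics/{n}0.npy",d)
    m=arm.camera_model(n); print(n,{k:np.round(np.array(v),4).tolist() for k,v in m.items()})
E
```

```text
pics
{'clock': 0.0, 'joints': array([-0.10259484,  0.43523607,  0.024965  ,  1.57408866, -0.01160904,
        1.13399534, -0.07509107]), 'dq': array([ 1.07223926e-03, -9.88050728e-04,  1.18111486e-05,  4.95976536e-04,
        2.57726097e-04,  4.35583326e-04,  1.08709260e-03]), 'joint_efforts': array([ 3.89017032e-04, -6.67853522e+01,  9.84863900e-01, -3.14464223e+01,
       -6.05165795e-02,  4.27553023e-02,  1.12382318e-04]), 'position': array([ 6.24594945e-01, -4.39873291e-05,  2.91439927e-01]), 'ee_rot': array([-2.22078827e+00, -2.22064936e+00,  1.89779082e-03]), 'force': array([ 0.13306038, -0.12599109,  0.04346347]), 'ft_torque': array([ 0.06321423, -0.00299424,  0.00995349]), 'gripper_force': 0.0, 'width': 1.0001501716864798}
scene {'fx': 490.2073, 'fy': 490.2073, 'cx': 281.8124, 'cy': 204.0671, 'D': [0.0077, 0.0, 0.0, 0.0, 0.0], 'view': [[0.8673, 0.4977, -0.0012, -0.4579], [0.2866, -0.5013, -0.8164, -0.1121], [-0.407, 0.7078, -0.5774, 1.1135], [0.0, 0.0, 0.0, 1.0]]}
side {'fx': 394.4213, 'fy': 394.4213, 'cx': 285.3641, 'cy': 214.6341, 'D': [0.0054, 0.0, 0.0, 0.0, 0.0], 'view': [[-0.8282, -0.5604, -0.0113, 0.4563], [-0.436, 0.6568, -0.6152, 0.243], [0.3522, -0.5046, -0.7883, 0.5701], [0.0, 0.0, 0.0, 1.0]]}
```

View pics/scene0.png

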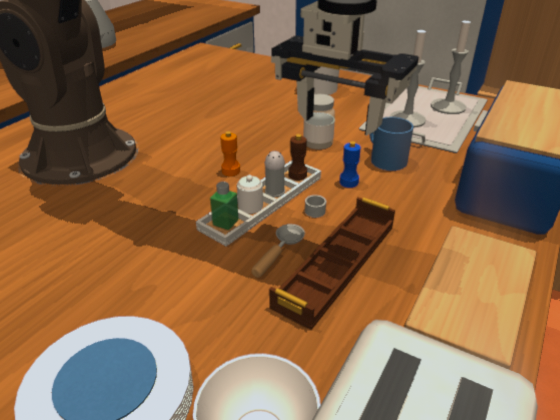

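View pics/side0.png

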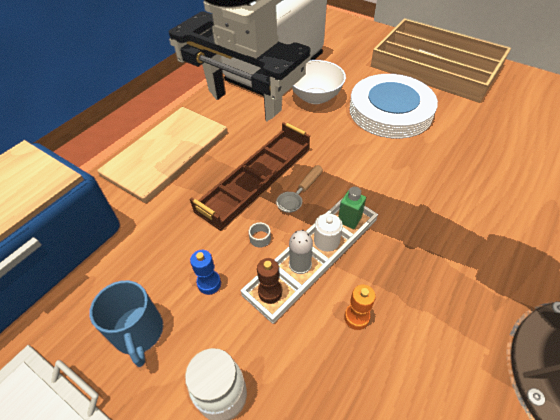

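Seen from the left (+y), the drainer holds mill (scene px ~298,158), caster (275,173), pot (250,195) and flask (224,208). The caddy is the farther rack, from (375,210) to (300,300), and is empty. The orange and blue mills are decoys.

```bash
python3 - <<'E'
from cell import arm
import cv2,numpy as np,pickle
m=arm.camera_model("wrist"); im,d=arm.get_image("wrist"); cv2.imwrite("pics/w0.png",im)
pickle.dump((im,d,m),open("pics/w0.pkl","wb"))
V=np.array(m["view"]);print(m["fx"],-V[:3,:3].T@V[:3,3],np.round(V[:3,:3],3),m["D"])
for n in ("scene","side"):
    pickle.dump((cv2.imread(f"pics/{n}0.png"),np.load(f"pics/{n}0.npy"),arm.camera_model(n)),open(f"pics/{n}0.pkl","wb"))
E
```

```text
296.6740606611051 [0.62500389 0.08401463 0.38297296] [[ 1.     0.    -0.001]
 [ 0.001 -0.952  0.307]
 [-0.001 -0.307 -0.952]] [-0.05979806  0.          0.          0.          0.        ]
```

View pics/w0.png

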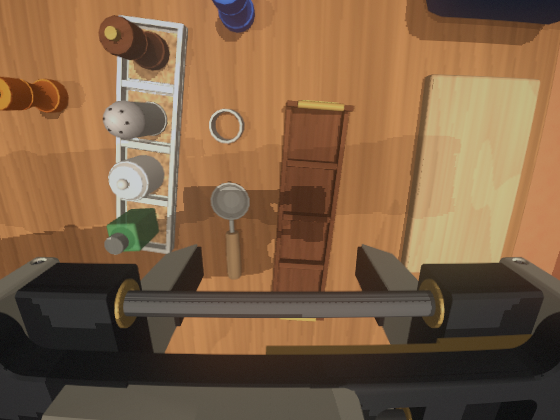

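The wrist view shows the drainer at left (columns 118–186, rows 17–252) with mill, caster, pot and flask from the top down. The caddy is centred near (312,210). Next I compute world points from all three views.

```bash
cat > h.py <<'E'
import cv2,numpy as np,pickle
from scipy.optimize import least_squares
def cloud(im,d,m):
    K=np.array([[m["fx"],0,m["cx"]],[0,m["fy"],m["cy"]],[0,0,1]])
    v,u=np.nonzero(d>0.05)
    n=cv2.undistortPoints(np.c_[u,v].astype(float)[:,None],K,np.array(m["D"]))[:,0]
    z=d[v,u]; V=np.array(m["view"])
    P=(np.c_[n,np.ones(len(n))]*z[:,None]-V[:3,3])@V[:3,:3]
    hsv=cv2.cvtColor(im,cv2.COLOR_BGR2HSV)[v,u].astype(int)
    return P,hsv
def circ(P,r):
    # visible-side points lie on circle of known radius
    f=lambda c:np.hypot(P[:,0]-c[0],P[:,1]-c[1])-r
    return least_squares(f,P[:,:2].mean(0),loss="soft_l1",f_scale=.002)
E
python3 - <<'E'
from h import *
for n in ("w0","scene0","side0"):
    P,h=cloud(*pickle.load(open(f"pics/{n}.pkl","rb")))
    x,y,z=P.T
    t=(abs(z)<.01)&(x>.4)&(x<.7)&(abs(y)<.25); print(n,"table z",np.median(z[t]),z[t].std())
    g=(h[:,0]>45)&(h[:,0]<80)&(h[:,1]>120)&(x<.6)&(x>.3)&(abs(y)<.3)
    if g.any(): print(" green",P[g].min(0).round(3),P[g].max(0).round(3))
    w=(h[:,1]<70)&(h[:,2]>90)&(z>.015)&(z<.023)&(x>.35)&(x<.6)&(abs(y)<.3)
    if w.sum()>20:
        r=cv2.minAreaRect(P[w][:,:2].astype(np.float32)*1000); print(" white",w.sum(),r)
    b=(h[:,2]<110)&(z>.016)&(z<.026)&(x>.52)&(x<.75)&(abs(y)<.3)
    if b.sum()>20:
        r=cv2.minAreaRect(P[b][:,:2].astype(np.float32)*1000); print(" dark",b.sum(),r)
    br=(h[:,0]>18)&(h[:,0]<32)&(h[:,1]>130)&(z>.04)&(z<.05)&(x>.5)&(x<.75)&(abs(y)<.3)
    for s in (1,-1):
        q=br&(s*y>0)
        if q.sum(): print(" brass",s,q.sum(),P[q].mean(0).round(4),P[q].min(0).round(3),P[q].max(0).round(3))
E
```

```text
w0 table z -0.000711414546557368 0.0036019012327530952
 white 3326 ((501.09613037109375, 49.729225158691406), (301.6340637207031, 153.6012725830078), 81.5051040649414)
 dark 1319 ((621.0969848632812, 22.08685302734375), (355.9928283691406, 159.74215698242188), 85.95368194580078)
 brass 1 274 [0.6702 0.0928 0.0444] [0.645 0.088 0.04 ] [0.695 0.097 0.047]
 brass -1 77 [ 0.6545 -0.1845  0.0448] [ 0.626 -0.187  0.043] [ 0.674 -0.182  0.047]
scene0 table z 0.0003736537334026993 0.003088566587605652
 green [ 0.425 -0.076  0.013] [ 0.461 -0.039  0.078]
 white 1061 ((500.21533203125, 96.01029968261719), (397.6037902832031, 165.49319458007812), 84.77269744873047)
 dark 2373 ((623.211669921875, 55.47334289550781), (490.364990234375, 161.841796875), 86.2442398071289)
 brass 1 91 [0.6698 0.089  0.0446] [0.644 0.085 0.041] [0.694 0.095 0.048]
 brass -1 158 [ 0.6498 -0.1875  0.045 ] [ 0.625 -0.192  0.04 ] [ 0.674 -0.181  0.048]
side0 table z -0.00048229432183619677 0.003158550636304554
 green [ 0.424 -0.061  0.015] [0.6   0.027 0.399]
 white 1532 ((498.0211486816406, 42.607704162597656), (289.1231689453125, 151.32806396484375), 81.07374572753906)
 dark 771 ((621.4642333984375, 59.02313232421875), (484.4356994628906, 161.9499053955078), 85.96089172363281)
 brass 1 65 [0.67   0.0922 0.0447] [0.645 0.088 0.043] [0.695 0.096 0.048]
 brass -1 38 [ 0.6501 -0.1843  0.0444] [ 0.627 -0.189  0.041] [ 0.674 -0.181  0.046]
```

```bash
python3 - <<'E'
from h import *
C=[cloud(*pickle.load(open(f"pics/{n}.pkl","rb"))) for n in ("w0","scene0","side0")]
for n,(P,h) in zip("w sc si".split(),C):
    x,y,z=P.T; print(n)
    box=(x>.38)&(x<.53)&(y>-.13)&(y<.23)
    w=box&(h[:,1]<80)&(h[:,2]>80)&(z>.017)&(z<.023)&(x<.51)
    im=np.zeros((400,400),np.uint8); q=((P[w][:,:2]-[.35,-.15])*1000).astype(int); im[q[:,1],q[:,0]]=255
    im=cv2.morphologyEx(im,cv2.MORPH_CLOSE,np.ones((5,5)))
    N,L,S,_=cv2.connectedComponentsWithStats(im); k=1+np.argmax(S[1:,4])
    r=cv2.minAreaRect(np.argwhere(L==k)[:,::-1].astype(np.float32)); print(" drainer",np.array(r[0])/1000+[.35,-.15],np.round(r[1],1),r[2])
    g=box&(h[:,0]>45)&(h[:,0]<85)&(h[:,1]>100)&(z>.02)&(z<.075)
    if g.any(): r=cv2.minAreaRect(P[g][:,:2].astype(np.float32)*1000);print(" flask",np.round(r[0],1),np.round(r[1],1),round(r[2],1),P[g].max(0)[2])
    # rough blobs by tall points
    t=box&(z>.055)&(z<.11)
    im=np.zeros((400,400),np.uint8); q=((P[t][:,:2]-[.35,-.15])*1000).astype(int); im[q[:,1],q[:,0]]=255
    im=cv2.morphologyEx(im,cv2.MORPH_CLOSE,np.ones((5,5)))
    N,L,S,c=cv2.connectedComponentsWithStats(im)
    for i in range(1,N):
        if S[i,4]>100: print(" blob",c[i]/1000+[.35,-.15],S[i,2:])
def piece(y0,y1,za,zb,r):
    for n,(P,h) in list(zip("w sc si".split(),C))+[("all",(np.vstack([c[0] for c in C]),None))]:
        x,y,z=P.T; s=(x>.4)&(x<.51)&(y>y0)&(y<y1)&(z>za)&(z<zb)
        if s.sum()>15:
            f=circ(P[s],r); print("  ",n,s.sum(),f.x.round(4),np.abs(f.fun).mean().round(4),"r free",)
print("mill");piece(.12,.185,.068,.092,.017)
print("caster");piece(.055,.115,.03,.068,.019)
print("pot");piece(-.02,.05,.03,.058,.024)
E
```

```text
w
 drainer [0.4585452  0.03430411] [259.5  75.1] 81.54497528076172
 flask [443.  -51.4] [22.3 44.2] 45.0 0.0747318345096221
 blob [ 0.44426908 -0.05116126] [  38   36 1048]
 blob [0.45382857 0.01165952] [  49   47 1680]
 blob [0.469793 0.078808] [  37   39 1000]
 blob [0.47852217 0.15286585] [ 35  35 902]
sc
 drainer [0.45911472 0.02821951] [255.3  76.9] 79.50852966308594
 flask [442.8 -57.8] [36.3 35. ] 4.6 0.07489400774690137
 blob [ 0.44389549 -0.05950815] [  38   39 1043]
 blob [0.45578956 0.00436392] [  46   46 1264]
 blob [0.46924691 0.0705487 ] [ 38  31 729]
 blob [0.47940989 0.14634928] [ 33  32 627]
si
 drainer [0.44996156 0.04730768] [285.3  65.3] 78.69007110595703
 flask [440.8 -51.9] [35.3 35.2] 5.1 0.07494382090838377
 blob [ 0.4393132  -0.05138755] [  39   38 1076]
 blob [0.45162367 0.01308644] [  48   48 1504]
 blob [0.46499376 0.08055255] [ 37  36 961]
 blob [0.47687119 0.15323536] [ 33  35 854]
mill
   w 480 [0.4777 0.1541] 0.0004 r free
   sc 179 [0.477  0.1527] 0.0009 r free
   si 179 [0.4786 0.1526] 0.0004 r free
   all 838 [0.4777 0.1534] 0.0007 r free
caster
   w 462 [0.467  0.0793] 0.0003 r free
   sc 314 [0.466  0.0781] 0.0009 r free
   si 277 [0.4676 0.0778] 0.0004 r free
   all 1053 [0.467  0.0784] 0.0007 r free
pot
   w 459 [0.4531 0.0114] 0.0004 r free
   sc 321 [0.452  0.0105] 0.0008 r free
   si 255 [0.4536 0.0104] 0.0005 r free
   all 1035 [0.453  0.0109] 0.0007 r free
```

```bash
python3 - <<'E'
from h import *
for n in ("w0","scene0","side0"):
    P,h=cloud(*pickle.load(open(f"pics/{n}.pkl","rb"))); x,y,z=P.T
    s=(x>.41)&(x<.48)&(y>-.1)&(y<-.02)&(z>.026)&(z<.066)&(h[:,1]>60)
    Q=P[s]
    def f(p):
        c,si=np.cos(p[2]),np.sin(p[2]); dx,dy=Q[:,0]-p[0],Q[:,1]-p[1]
        return np.maximum(abs(c*dx+si*dy),abs(-si*dx+c*dy))-.018
    for y0 in(-.17,.05):
        r=least_squares(f,[.442,-.055,y0],loss="soft_l1",f_scale=.002); print(n,s.sum(),r.x.round(4),abs(r.fun).mean().round(4))
E
```

```text
w0 692 [ 0.4416 -0.0538  0.0507] 0.0003
w0 692 [ 0.4416 -0.0538  0.0507] 0.0003
scene0 492 [ 0.4407 -0.0548  0.0544] 0.0007
scene0 492 [ 0.4407 -0.0548  0.0544] 0.0007
side0 326 [ 0.442  -0.0546  0.0419] 0.0005
side0 326 [ 0.442  -0.0546  0.0419] 0.0005
```

Request:
send_rows(motion="0 -0.037 0.0385 -0.0125 0 0 -1.75; 0 -0.037 0.0385 -0.0125 0 0 -1.75; 0 -0.037 0.0385 -0.0125 0 0 -1.75; 0 -0.036 0.038 -0.0125 0 0 -1.75; 0 0 0 0 0 0 0", force=20)

```text
clock: 0.78
position: [0.4747, 0.1566, 0.2413]
ee_rot: [-2.345, -2.087, 0.003]
force: [0.7, 0.3, -0.4]
width: 1.0
gripper_force: 0.0
```

Request:
send_rows(motion="0 0 0 0 0 0 0; 0 0 0 0 0 0 0")

```text
clock: 1.02
position: [0.479, 0.1525, 0.2424]
ee_rot: [2.354, 2.079, 0.001]
force: [-0.5, -0.0, -0.1]
width: 0.997
gripper_force: 0.0
```

Request:
send_rows(motion="0 -0.001 0.001 -0.03 0 0 0; 0 0 0 -0.03 0 0 0; 0 0 0 -0.03 0 0 0; 0 0 0 -0.025 0 0 0; 0 0 0 0 0 0 0")

```text
clock: 1.65
position: [0.4767, 0.1532, 0.1259]
ee_rot: [-2.354, -2.079, 0.005]
force: [-0.2, -0.6, -0.6]
width: 1.004
gripper_force: 0.0
```

Request:
send_rows(motion="0.5 0 0 0 0 0 0; 1 0 0 0 0 0 0; 1 0 0 0 0 0 0; 1 0 0 0 0 0 0; 1 0 0 0 0 0 0", force=20)

```text
clock: 2.28
position: [0.477, 0.1545, 0.1274]
ee_rot: [2.353, 2.082, 0.0]
force: [-0.0, 0.3, 0.4]
width: 0.503
gripper_force: 0.0
```

Request:
send_rows(motion="1 0 0 0 0 0 0; 1 0 0 0 0 0 0; 1 0 0 0 0 0 0; 1 0 0 0 0 0 0")

```text
clock: 2.78
position: [0.477, 0.1545, 0.1272]
ee_rot: [2.353, 2.081, 0.0]
force: [0.2, -0.2, -0.3]
width: 0.368
gripper_force: 20.0
```

Request:
send_rows(motion="1 0 0 0.02 0 0 0; 1 0 0 0.035 0 0 0; 1 0 0 0.035 0 0 0; 1 0 0 0.025 0 0 0; 1 0 0 0 0 0 0")

```text
clock: 3.4
position: [0.4777, 0.1548, 0.2437]
ee_rot: [2.352, 2.081, 0.005]
force: [0.8, -0.0, -1.1]
width: 0.368
gripper_force: 20.0
```

Request:
send_rows(motion="1 0.02 -0.03 0 0 0 0; 1 0.025 -0.04 0 0 0 0; 1 0.025 -0.045 0 0 0 0; 1 0.025 -0.045 0 0 0 0; 1 0.025 -0.045 0 0 0 0")

```text
clock: 4.03
position: [0.597, -0.0519, 0.2405]
ee_rot: [-2.352, -2.081, 0.003]
force: [0.9, -0.0, -1.5]
width: 0.36
gripper_force: 20.0
```

Request:
send_rows(motion="1 0.025 -0.045 0 0 0 0; 1 0.02 -0.035 0 0 0 0; 1 0.011 -0.021 0 0 0 0; 1 0 0 0 0 0 0; 1 0 0 0 0 0 0")

```text
clock: 4.65
position: [0.6524, -0.1504, 0.2409]
ee_rot: [-2.351, -2.081, 0.001]
force: [0.3, 0.2, -0.9]
width: 0.362
gripper_force: 20.0
```

Request:
send_rows(motion="1 0 -0.001 -0.03 0 0 0; 1 0 0 -0.035 0 0 0; 1 0 0 -0.03 0 0 0; 1 0 0 -0.015 0 0 0; 1 0 0 -0.005 0 0 0")

```text
clock: 5.28
position: [0.6527, -0.1516, 0.1266]
ee_rot: [-2.351, -2.082, 0.001]
force: [-0.1, 0.2, -0.7]
width: 0.364
gripper_force: 20.0
```

Request:
send_rows(motion="1 0 0 0 0 0 0; 1 0 0 0 0 0 0")

```text
clock: 5.52
position: [0.6537, -0.1526, 0.1285]
ee_rot: [2.352, 2.081, 0.002]
force: [-0.1, -0.1, -1.9]
width: 0.367
gripper_force: 20.0
```

Request:
send_rows(motion="1 0 0 -0.001 0 0 0; 1 0 0 -0.001 0 0 0; 1 0 0 0 0 0 0")

```text
clock: 5.9
position: [0.6535, -0.1527, 0.1262]
ee_rot: [2.352, 2.081, 0.001]
force: [-1.0, -0.1, 5.0]
width: 0.365
gripper_force: 20.0
```

```bash
python3 - <<'E'
from cell import arm
import cv2
im,d=arm.get_image("side"); s=arm.observe(); print(s["position"],s["force"])
cv2.imwrite("pics/s1.png",cv2.resize(im[60:320,100:420],None,fx=2,fy=2))
E
```

```text
[ 0.65350297 -0.15268188  0.12617216] [-1.09790797  0.63254599  5.87409247]
```

View pics/s1.png

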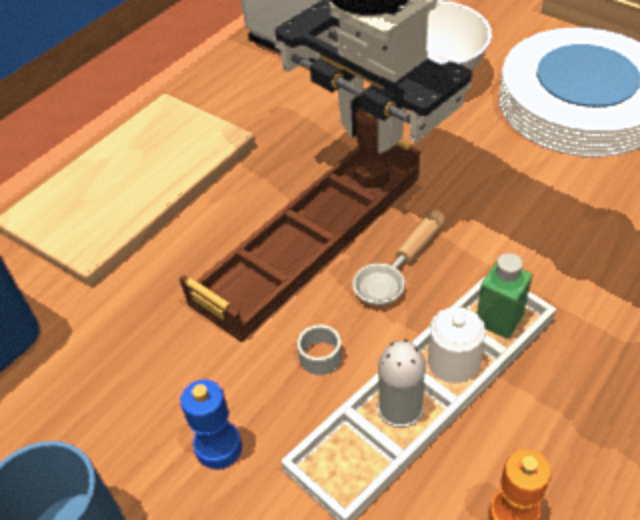

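The mill stands upright in the caddy's rightmost pocket (crop px ~372,165). The +5 N upward force shows floor contact, so I release it.

Request:
send_rows(motion="0.5 0 0 0 0 0 0; 0 0 0 0 0 0 0; 0 0 0 0 0 0 0; 0 0 0 0 0 0 0; 0 0 0 0 0 0 0")

```text
clock: 6.58
position: [0.653, -0.1525, 0.1252]
ee_rot: [-2.353, -2.082, 0.0]
force: [0.2, -1.3, 0.2]
width: 0.859
gripper_force: 0.0
```

Request:
send_rows(motion="0 0 0 0 0 0 0; 0 0 0 0 0 0 0; 0 0 0 0 0 0 0")

```text
clock: 6.95
position: [0.653, -0.1525, 0.1252]
ee_rot: [-2.353, -2.082, 0.0]
force: [-0.1, -0.1, -0.8]
width: 1.001
gripper_force: 0.0
```

Request:
send_rows(motion="0 0 0 0.03 0 0 0; 0 0 0 0.035 0 0 0; 0 0 0 0.035 0 0 0; 0 -0.01 0.011 0.01 0 0 0; 0 -0.025 0.032 0 0 0 0")

```text
clock: 7.58
position: [0.6178, -0.1104, 0.2355]
ee_rot: [2.354, 2.077, 0.001]
force: [0.7, 0.9, -0.7]
width: 1.001
gripper_force: 0.0
```

Request:
send_rows(motion="0 -0.035 0.045 0 0 0 0; 0 -0.035 0.045 0 0 0 0; 0 -0.035 0.045 0 0 0 0; 0 -0.03 0.035 0 0 0 0; 0 -0.016 0.018 0 0 0 0")

```text
clock: 8.2
position: [0.4641, 0.0808, 0.2345]
ee_rot: [-2.348, -2.085, 0.002]
force: [-0.4, 0.4, -0.4]
width: 1.0
gripper_force: 0.0
```

Request:
send_rows(motion="0 0 0 0 0 0 0; 0 0 0 0 0 0 0; 0 0 0 0 0 0 0")

```text
clock: 8.57
position: [0.4674, 0.0776, 0.235]
ee_rot: [2.354, 2.08, -0.0]
force: [0.9, 0.2, -0.4]
width: 1.003
gripper_force: 0.0
```

Descending 0.131 to z ≈ 0.104.

Request:
send_rows(motion="0 0 0.001 -0.03 0 0 0; 0 0 0 -0.035 0 0 0; 0 0 0 -0.035 0 0 0; 0 0 0 -0.02 0 0 0; 0 0 0 -0.011 0 0 0")

```text
clock: 9.2
position: [0.467, 0.0787, 0.1031]
ee_rot: [-2.354, -2.08, 0.002]
force: [0.6, 1.2, -0.4]
width: 1.0
gripper_force: 0.0
```

Request:
send_rows(motion="0.5 0 0 0 0 0 0; 1 0 0 0 0 0 0; 1 0 0 0 0 0 0; 1 0 0 0 0 0 0; 1 0 0 0 0 0 0", force=25)

```text
clock: 9.82
position: [0.4671, 0.0795, 0.1045]
ee_rot: [2.353, 2.081, 0.001]
force: [-0.8, 0.7, 0.1]
width: 0.506
gripper_force: 0.0
```

Request:
send_rows(motion="1 0 0 0 0 0 0; 1 0 0 0 0 0 0; 1 0 0 0 0 0 0")

```text
clock: 10.2
position: [0.4671, 0.0795, 0.1043]
ee_rot: [2.353, 2.082, 0.0]
force: [0.3, 0.3, 2.6]
width: 0.416
gripper_force: 25.0
```

Request:
send_rows(motion="1 0 0 0.02 0 0 0; 1 0 0 0.035 0 0 0; 1 0 0 0.035 0 0 0; 1 0 0 0.02 0 0 0; 1 0.015 -0.012 0.01 0 0 0")

```text
clock: 10.82
position: [0.4815, 0.0683, 0.2252]
ee_rot: [-2.351, -2.084, -0.001]
force: [-0.1, -1.3, -2.3]
width: 0.412
gripper_force: 25.0
```

Request:
send_rows(motion="1 0.035 -0.03 0 0 0 0; 1 0.045 -0.038 0 0 0 0; 1 0.045 -0.038 0 0 0 0; 1 0.033 -0.028 0 0 0 0; 1 0.017 -0.015 0 0 0 0")

```text
clock: 11.45
position: [0.6579, -0.084, 0.2232]
ee_rot: [-2.355, -2.079, 0.002]
force: [-0.0, 0.6, -2.2]
width: 0.411
gripper_force: 25.0
```

Request:
send_rows(motion="1 0 0 0 0 0 0; 1 0 0 0 0 0 0; 1 0 0 0 0 0 0")

```text
clock: 11.82
position: [0.6564, -0.0803, 0.2242]
ee_rot: [-2.351, -2.083, 0.0]
force: [0.4, -0.2, -2.4]
width: 0.41
gripper_force: 25.0
```

Next, 1 mm of correction and down 0.120 to just above the floor.

Request:
send_rows(motion="1 0.001 -0.001 -0.03 0 0 0; 1 0 0 -0.035 0 0 0; 1 0 0 -0.03 0 0 0; 1 0 0 -0.018 0 0 0; 1 0 0 -0.007 0 0 0")

```text
clock: 12.45
position: [0.6576, -0.0821, 0.1036]
ee_rot: [-2.352, -2.082, 0.001]
force: [0.3, 0.3, -1.4]
width: 0.41
gripper_force: 25.0
```

Request:
send_rows(motion="1 0 0 0 0 0 0; 1 0 0 -0.001 0 0 0; 1 0 0 0 0 0 0; 1 0 0 0 0 0 0")

```text
clock: 12.95
position: [0.6582, -0.0826, 0.1036]
ee_rot: [2.353, 2.081, 0.001]
force: [-0.1, 0.2, -2.1]
width: 0.411
gripper_force: 25.0
```

Request:
send_rows(motion="1 0 0 -0.001 0 0 0; 1 0 0 0 0 0 0; 1 0 0 0 0 0 0")

```text
clock: 13.32
position: [0.6582, -0.0826, 0.1034]
ee_rot: [2.353, 2.081, 0.001]
force: [-2.8, 0.2, 7.0]
width: 0.413
gripper_force: 25.0
```

Floor contact, so I release and lift.

Request:
send_rows(motion="0.5 0 0 0 0 0 0; 0 0 0 0 0 0 0; 0 0 0 0 0 0 0; 0 0 0 0 0 0 0; 0 0 0 0 0 0 0")

```text
clock: 13.95
position: [0.658, -0.0825, 0.1022]
ee_rot: [-2.353, -2.082, 0.0]
force: [0.4, -0.2, -1.1]
width: 0.886
gripper_force: 0.0
```

Request:
send_rows(motion="0 0 0 0 0 0 0; 0 0 0 0 0 0 0; 0 0 0 0.03 0 0 0; 0 0 0 0.035 0 0 0; 0 0 0 0.035 0 0 0")

```text
clock: 14.58
position: [0.6579, -0.0826, 0.2032]
ee_rot: [-2.353, -2.082, 0.0]
force: [0.6, 0.4, 0.4]
width: 0.999
gripper_force: 0.0
```

Request:
send_rows(motion="0 -0.025 0.012 0 0 0 0; 0 -0.045 0.02 0 0 0 0; 0 -0.05 0.022 0 0 0 0; 0 -0.045 0.02 0 0 0 0; 0 -0.03 0.015 0 0 0 0")

```text
clock: 15.2
position: [0.4609, 0.0072, 0.2023]
ee_rot: [-2.352, -2.082, 0.0]
force: [0.4, -0.0, 0.8]
width: 1.0
gripper_force: 0.0
```

Request:
send_rows(motion="0 -0.01 0.005 0 0 0 0; 0 0 0 0 0 0 0; 0 0 0 0 0 0 0; 0 0 0 0 0 0 0")

```text
clock: 15.7
position: [0.4539, 0.011, 0.2022]
ee_rot: [2.354, 2.08, 0.0]
force: [0.6, 0.1, -0.3]
width: 1.0
gripper_force: 0.0
```

Request:
send_rows(motion="0 -0.001 0 -0.03 0 0 0; 0 0 0 -0.035 0 0 0; 0 0 0 -0.025 0 0 0; 0 0 0 -0.011 0 0 0; 0 0 0 0 0 0 0")

```text
clock: 16.32
position: [0.4521, 0.0113, 0.1009]
ee_rot: [-2.353, -2.081, 0.001]
force: [-0.6, 0.6, -0.4]
width: 0.999
gripper_force: 0.0
```

Request:
send_rows(motion="0.5 0 0 0 0 0 0; 1 0 0 0 0 0 0; 1 0 0 0 0 0 0; 1 0 0 0 0 0 0; 1 0 0 0 0 0 0", force=25)

```text
clock: 16.95
position: [0.4522, 0.0115, 0.1014]
ee_rot: [2.353, 2.081, 0.001]
force: [0.5, -0.1, 1.9]
width: 0.516
gripper_force: 25.0
```

Request:
send_rows(motion="1 0 0 0 0 0 0; 1 0 0 0 0 0 0")

```text
clock: 17.2
position: [0.4522, 0.0115, 0.1014]
ee_rot: [2.353, 2.081, 0.001]
force: [0.6, -1.0, 2.8]
width: 0.516
gripper_force: 25.0
```

Request:
send_rows(motion="1 0 0 0.02 0 0 0; 1 0 0 0.035 0 0 0; 1 0 0 0.035 0 0 0; 1 0 0 0.02 0 0 0; 1 0.015 0 0.01 0 0 0")

```text
clock: 17.82
position: [0.4663, 0.0114, 0.222]
ee_rot: [-2.353, -2.082, 0.0]
force: [0.8, 0.0, -2.8]
width: 0.517
gripper_force: 25.0
```

Request:
send_rows(motion="1 0.035 -0.004 0 0 0 0; 1 0.05 -0.006 0 0 0 0; 1 0.05 -0.006 0 0 0 0; 1 0.04 -0.005 0 0 0 0; 1 0.02 -0.003 0 0 0 0")

```text
clock: 18.45
position: [0.6633, -0.0129, 0.2199]
ee_rot: [-2.353, -2.081, 0.002]
force: [-0.6, -0.1, -2.1]
width: 0.519
gripper_force: 25.0
```

Request:
send_rows(motion="1 0 0 0 0 0 0; 1 0 0 0 0 0 0; 1 0 0 0 0 0 0")

```text
clock: 18.82
position: [0.6611, -0.0123, 0.2213]
ee_rot: [-2.352, -2.082, 0.001]
force: [0.0, 0.0, -2.0]
width: 0.521
gripper_force: 25.0
```

Request:
send_rows(motion="1 0.001 0 -0.03 0 0 0; 1 0 0 -0.035 0 0 0; 1 0 0 -0.03 0 0 0; 1 0 0 -0.018 0 0 0; 1 0 0 -0.007 0 0 0")

```text
clock: 19.45
position: [0.6625, -0.0124, 0.1007]
ee_rot: [-2.352, -2.081, 0.001]
force: [0.4, -0.1, -1.3]
width: 0.514
gripper_force: 25.0
```

Request:
send_rows(motion="1 0 0 0 0 0 0; 1 0 0 -0.001 0 0 0; 1 0 0 0 0 0 0; 1 0 0 0 0 0 0")

```text
clock: 19.95
position: [0.6632, -0.0125, 0.1007]
ee_rot: [2.353, 2.081, 0.001]
force: [-0.0, 0.3, -3.0]
width: 0.517
gripper_force: 25.0
```

Request:
send_rows(motion="1 0 0 -0.001 0 0 0; 1 0 0 0 0 0 0; 1 0 0 0 0 0 0")

```text
clock: 20.32
position: [0.6633, -0.0126, 0.1005]
ee_rot: [2.353, 2.081, 0.001]
force: [-2.7, -0.5, 8.3]
width: 0.517
gripper_force: 25.0
```

Request:
send_rows(motion="0.5 0 0 0 0 0 0; 0 0 0 0 0 0 0; 0 0 0 0 0 0 0; 0 0 0 0 0 0 0; 0 0 0 0 0 0 0")

```text
clock: 20.95
position: [0.663, -0.0125, 0.0991]
ee_rot: [-2.353, -2.082, 0.0]
force: [0.1, -0.5, 0.7]
width: 0.902
gripper_force: 0.0
```

Request:
send_rows(motion="0 0 0 0 0 0 0; 0 0 0 0 0 0 0; 0 0 0 0.03 0 0 0; 0 0 0 0.035 0 0 0; 0 0 0 0.035 0 0 0")

```text
clock: 21.58
position: [0.6629, -0.0125, 0.2002]
ee_rot: [-2.353, -2.081, 0.0]
force: [-0.0, -0.1, 0.2]
width: 1.001
gripper_force: 0.0
```

Request:
send_rows(motion="0 -0.025 -0.005 0 0 0 2; 0 -0.045 -0.009 0 0 0 2; 0 -0.05 -0.009 0 0 0 2; 0 -0.05 -0.009 0 0 0 2; 0 -0.035 -0.007 0 0 0 2")

```text
clock: 22.2
position: [0.4557, -0.052, 0.1993]
ee_rot: [-2.162, -2.279, 0.001]
force: [0.9, 0.6, 0.1]
width: 0.998
gripper_force: 0.0
```

Request:
send_rows(motion="0 -0.0165 -0.003 0 0 0 0; 0 0 0 0 0 0 0; 0 0 0 0 0 0 0; 0 0 0 0 0 0 0")

```text
clock: 22.7
position: [0.4428, -0.0542, 0.1992]
ee_rot: [2.162, 2.279, 0.001]
force: [0.1, -0.5, -0.3]
width: 1.0
gripper_force: 0.0
```

Request:
send_rows(motion="0 -0.001 0 -0.03 0 0 0; 0 0 0 -0.035 0 0 0; 0 0 0 -0.02 0 0 0; 0 0 0 -0.0105 0 0 0; 0 0 0 0 0 0 0")

```text
clock: 23.32
position: [0.4407, -0.0544, 0.1033]
ee_rot: [-2.162, -2.278, 0.001]
force: [-0.2, -0.4, -0.0]
width: 0.998
gripper_force: 0.0
```

Request:
send_rows(motion="0.5 0 0 0 0 0 0; 1 0 0 0 0 0 0; 1 0 0 0 0 0 0; 1 0 0 0 0 0 0; 1 0 0 0 0 0 0", force=25)

```text
clock: 23.95
position: [0.4405, -0.0545, 0.1038]
ee_rot: [2.163, 2.279, 0.0]
force: [0.1, -0.4, -0.3]
width: 0.503
gripper_force: 0.0
```

Request:
send_rows(motion="1 0 0 0 0 0 0; 1 0 0 0 0 0 0; 1 0 0 0 0 0 0")

```text
clock: 24.32
position: [0.4407, -0.0545, 0.1038]
ee_rot: [2.162, 2.279, 0.0]
force: [1.2, -0.0, -0.5]
width: 0.392
gripper_force: 25.0
```

Request:
send_rows(motion="1 0 0 0.02 0 0 0; 1 0 0 0.035 0 0 0; 1 0 0 0.035 0 0 0; 1 0 0 0.02 0 0 0; 1 0.016 0.008 0.01 0 0 0")

```text
clock: 24.95
position: [0.4557, -0.0471, 0.2247]
ee_rot: [2.164, 2.277, -0.0]
force: [0.5, 0.2, -1.2]
width: 0.388
gripper_force: 25.0
```

Request:
send_rows(motion="1 0.04 0.02 0 0 0 -1.4; 1 0.052 0.026 0 0 0 -1.4; 1 0.052 0.026 0 0 0 -1.4; 1 0.045 0.022 0 0 0 -1.4; 1 0.022 0.01 0 0 0 -1.4")

```text
clock: 25.58
position: [0.6689, 0.0595, 0.2226]
ee_rot: [-2.296, -2.143, 0.001]
force: [-0.6, -0.2, -2.4]
width: 0.39
gripper_force: 25.0
```

Request:
send_rows(motion="1 0 0 0 0 0 0; 1 0 0 0 0 0 0; 1 0 0 0 0 0 0")

```text
clock: 25.95
position: [0.6667, 0.0567, 0.2238]
ee_rot: [-2.298, -2.142, 0.001]
force: [-0.3, -0.4, -1.2]
width: 0.392
gripper_force: 25.0
```

Request:
send_rows(motion="1 0.001 0.001 -0.03 0 0 0; 1 0 0 -0.035 0 0 0; 1 0 0 -0.03 0 0 0; 1 0 0 -0.018 0 0 0; 1 0 0 -0.007 0 0 0")

```text
clock: 26.58
position: [0.6681, 0.0582, 0.1032]
ee_rot: [-2.298, -2.142, 0.001]
force: [-0.4, -0.4, -2.2]
width: 0.388
gripper_force: 25.0
```

Request:
send_rows(motion="1 0 0 0 0 0 0; 1 0 0 -0.001 0 0 0; 1 0 0 0 0 0 0; 1 0 0 0 0 0 0")

```text
clock: 27.08
position: [0.6687, 0.0585, 0.1032]
ee_rot: [2.297, 2.142, 0.001]
force: [-0.1, 0.4, -1.4]
width: 0.39
gripper_force: 25.0
```

Request:
send_rows(motion="1 0 0 -0.001 0 0 0; 1 0 0 0 0 0 0; 1 0 0 0 0 0 0")

```text
clock: 27.45
position: [0.6687, 0.0585, 0.1028]
ee_rot: [2.298, 2.142, 0.001]
force: [-1.9, -0.4, 7.0]
width: 0.388
gripper_force: 25.0
```

Floor contact again. I release, lift and back off toward -x so the cameras have a clear view.

Request:
send_rows(motion="0.5 0 0 0 0 0 0; 0 0 0 0 0 0 0; 0 0 0 0 0 0 0; 0 0 0 0 0 0 0; 0 0 0 0 0 0 0")

```text
clock: 28.08
position: [0.6685, 0.0585, 0.1017]
ee_rot: [2.298, 2.142, -0.0]
force: [-0.1, 0.8, 0.1]
width: 0.885
gripper_force: 0.0
```

Request:
send_rows(motion="0 0 0 0 0 0 0; 0 0 0 0 0 0 0; 0 0 0 0.03 0 0 0; 0 0 0 0.045 0 0 0; 0 0 0 0.05 0 0 0")

```text
clock: 28.7
position: [0.6681, 0.0584, 0.2275]
ee_rot: [-2.297, -2.142, 0.002]
force: [0.7, 0.9, 0.7]
width: 0.998
gripper_force: 0.0
```

Request:
send_rows(motion="0 -0.02 -0.03 0.03 0 0 0; 0 -0.02 -0.05 0.03 0 0 0; 0 -0.02 -0.05 0.01 0 0 0; 0 0 0 0 0 0 0; 0 0 0 0 0 0 0")

```text
clock: 29.32
position: [0.6085, -0.0712, 0.2968]
ee_rot: [-2.298, -2.142, -0.001]
force: [0.9, 0.4, 0.0]
width: 0.998
gripper_force: 0.0
```

```bash
python3 - <<'E'
from h import *
from cell import arm
D={}
for n in ("wrist","scene","side"):
    m=arm.camera_model(n); im,d=arm.get_image(n); D[n]=(im,cloud(im,d,m))
cv2.imwrite("pics/f.png",cv2.resize(np.hstack([D["scene"][0],D["side"][0]]),(800,300)))
c=np.array([.660,-.047]);a=-.0714
for nm,yc,za,zb,r in (("mill",-.105,.066,.092,.017),("caster",-.035,.03,.066,.019),("pot",.035,.03,.056,.024),("flask",.105,.03,.064,0)):
    for n,(im,(P,h)) in D.items():
        d=(P[:,:2]-c)@np.array([[np.cos(a),-np.sin(a)],[np.sin(a),np.cos(a)]])
        s=(abs(d[:,0])<.036)&(abs(d[:,1]-yc)<.03)&(P[:,2]>za)&(P[:,2]<zb)
        if s.sum()<20: continue
        Q=np.c_[d[s],P[s,2]]
        if r: print(nm,n,s.sum(),circ(Q,r).x.round(4))
        else:
            f=lambda p:np.maximum(abs(np.cos(p[2])*(Q[:,0]-p[0])+np.sin(p[2])*(Q[:,1]-p[1])),abs(-np.sin(p[2])*(Q[:,0]-p[0])+np.cos(p[2])*(Q[:,1]-p[1])))-.018
            print(nm,n,s.sum(),least_squares(f,[0,yc,0],loss="soft_l1",f_scale=.002).x.round(4))
E
```

```text
mill wrist 357 [ 0.0015 -0.1067]
mill scene 322 [ 0.0006 -0.1072]
mill side 175 [ 0.002  -0.1078]
caster wrist 218 [ 0.0007 -0.036 ]
caster scene 414 [-0.0001 -0.0368]
caster side 234 [ 0.0014 -0.0374]
pot wrist 78 [0.001  0.0348]
pot scene 277 [-0.0001  0.034 ]
pot side 225 [0.0014 0.0336]
flask wrist 199 [0.0015 0.1065 0.0009]
flask scene 429 [0.0004 0.1056 0.0221]
flask side 312 [0.0016 0.1055 0.0005]
```

View pics/f.png

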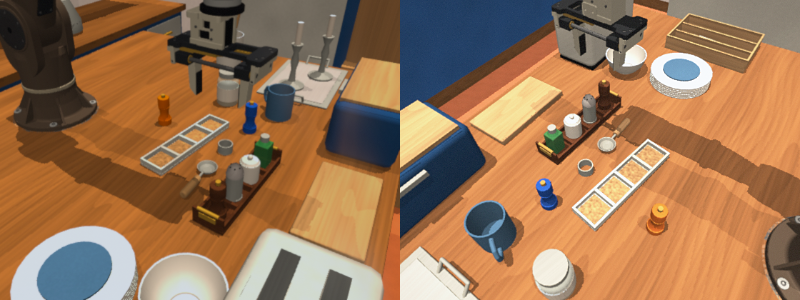

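All four pieces stand upright in the caddy in reversed order (scene px: mill 217,190 to flask 264,150). Each is within 3 mm of its pocket centre and the gripper is clear.

```bash
python3 -c "
from cell import arm
print(arm.sign_off())"
```

```text
the job is handed in; nothing more can be done
None
```

The job is handed in: all four pieces stand upright and released in the caddy in reversed order, each measured within 3 mm of its pocket centre, about 30 s into the 112 s limit.

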